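# Load a phone under the hold-down spring of a repair fixture

## Robot

A 6-joint arm with a two-finger parallel gripper is mounted at the origin on the work surface. World frame = base frame: x ahead of the robot, y to its left, z up, the work surface at z = 0. Lengths are in m, angles in rad, forces in N, time in s.
With the tool pointing down it reaches from about 0.35 to 0.775 m from the base axis. Payload 5.5 kg.
Tool frame: the origin (TCP) lies midway between the tips of the shut fingers; the grasp point (between the pads) lies 19 mm behind it; z points along the fingers, y is the line along which they close (so a half turn about z gives the same grasp; the last joint's range is limited). The gripper opens to 85 mm and grips with 20 to 120 N. Pads are 22 mm wide; open, the fingers measure 114 mm over their backs; the gripper's body (76 mm by 85 mm) begins 54 mm behind the grasp point. The pads swing forward as they close: fully open they stand 13 mm farther back than shut.
Start: joints at [1.107, 0.313, 0.046, 1.304, 0, 1.431], TCP at [0.183, 0.545, 0.209] pointing down, gripper open.
Joint ranges: [-2.76, 2.76], [-0.86, 1.69], [-1.03, 1.26], [-2.2, 2.34], [-1.47, 1.5], [-3.14, 3.14]. Speed limits (rad/s): [2.57, 2.57, 3.14, 3.14, 3.14, 3.14].

## Interface

Orientations are given as a unit quaternion [x, y, z, w].
In Python, from rig import sense, viewer, ctrl gives the robot as it stands.
- The arm moves only by the tool play_rows, never from a script. Its argument "deltas" is one flat list of numbers, 7 for each row, row after row: the shift along the tool's x, y, z normalised to -1 to 1, where 1 is 300 mm, then the turn, a rotation vector about the tool's x, y, z normalised to -1 to 1, where 1 is 2 pi rad, then the opening, from 0 (shut) to 1 (fully open). In form: [tx, ty, tz, wx, wy, wz, grip, tx, ty, tz, wx, wy, wz, grip, ...]. A call has 1 to 8 rows; each row is the pose to reach, as a shift and turn from the pose commanded when the call began, along the tool's axes at that moment, turning the shorter way round; what a row does not reach only later rows make up. A row lasts 1/8 s, in which the tool goes at most 62.5 mm and 10.7 degrees, less where a joint would pass 70% of its speed; a pose out of reach is approached as far as the arm can. A call with a number of a shift or a turn outside -1 to 1 is refused whole. A call with a gripper value outside its range is refused whole. The fingers move at their own pace and stop on an object; the grip force is fixed at half the most. Time passes only in rows, so rows that repeat a pose let the fingers close. It gives the time, the measured TCP pose, the force, the opening and the grip force at its end, in the units of the state.
- sense(): the state, without advancing time (a new reading comes with each control period).
- viewer.capture(name): name is "scene" or "side" or "wrist"; returns the picture (384x512x3 uint8, red, green, blue); there is no depth.
- viewer.camera_params(name): a dict with "fx", "fy", "cx", "cy" (pixels), "dist_coeffs" ([k1, k2, p1, p2, k3] as OpenCV has them; the pictures are not rectified), "camera_from_world" (4x4, takes a point from world to camera coordinates); the wrist camera has in their place "tool_from_camera" (4x4, takes a point from camera to tool coordinates, whose origin is the TCP and whose axes are the flange's). Camera axes: x right, y up, looking along -z (the intrinsics and any distortion apply to the point x, -y, -z); pixel columns grow to the right and rows downward; lengths in m; the calibration is good to about 2 mm. A picture is of the moment at which its call begins: read the wrist's pose just before it. camera_params takes no time and is no camera call.
- ctrl.hand_in(): hands the job in; it is judged then, once.
The state is a dict: "clock": time; "joints": joint angles; "joint_vel": joint speeds; "joint_torque": joint torques, N m; "position": TCP position; "orientation": TCP orientation; "wrist_force": force on the tool from outside, world axes, zero at the start; "moment": the same for the moment, N m; "finger_gap": finger opening in m; "finger_force": force on a finger pad.
Only numpy, scipy, OpenCV 4.12 (cv2) and the standard library are available. Lean on these libraries where they do the work, as an engineer would, in place of code of your own. Each camera call takes 0.05 s, during which the arm holds its last target. There are 200 camera calls.

## Task

Load the coral phone into the aluminium repair fixture for back-glass work: press it down hard with the fingertips so that the sprung bed under it sinks, and keep it pressed while you slide it lengthwise under the crossbar and its leaf spring until its leading end is fully home against the rubber end stop. Then let go, so that it stays there, held down by the spring. Only press and push it, never lift or tip it, and leave the things around it where they are.

Things in the scene. Friction and masses are not known exactly. Their poses are not given: they have to be found in the camera images.
- fixture: Fixed aluminium channel fixture on a dark base plate 240 x 170 x 6 mm. Origin: underside, mid-width; z up, x from the open loading end to the end stop. Base plate x -115 to 125, channel x -92 to 112, y -50 to 50 mm; rails 74 mm apart, 40.5 mm high, guide the phone. White sprung bed between them, x -90 to 98, top z 36 mm when up. Nothing is higher than 54 mm. Its side knob is not used.
- crossbar (a point): Near lower edge, mid-width, of the steel bar across the rails: fixture x 50 to 64 mm, z 40.5 to 50 mm. With the bed up the phone's end (top at z 44 mm) butts against it; the phone passes beneath only when pressed down by more than 4 mm.
- stop (a point): Point on the rubber face of the end stop, mid-width, at fixture x 100, z 40 mm. The phone is home when its leading end touches this face.
- leaf (a joint): Brass leaf spring, 36 mm wide, behind the bar, sloping down to its lowest line at fixture x 91, z 36.5 mm when free. Value: how far it is bent up (rad), 0 free, about 0.13 with the phone home and released. It bears on the phone with about 1 N plus 2.4 N per mm of lift.
- bed (a joint): How far the sprung bed is pressed down (m): 0 up, 0.007 at its bottom stop. It sinks straight down without tilting. With the phone on it, about 5 N start it, 10 N hold it at 0.004, 15 N at 0.007. The leaf then takes over part of this load, so keep the bed 0.0055 to 0.007 down while sliding or the finger loses its hold. Friction: phone on bed, rails, leaf about 0.15.
- phone: Loose phone, back upwards on the bed between the rails, 146 (x) x 71 (y) x 8 mm, about 180 g, coral back, dark edges. Origin: centre of its underside; x points to its leading end, along the fixture. A camera bump 28 x 28 x 2 mm lies on its back at the trailing left corner, centred at x -54, y 16.5 mm.
- phone_back (a point): Centre of the phone's coral back (upper face): fixture z 44 mm with the bed up, x 27 mm when home. At the start the phone's trailing end overhangs the bed, so press near this point, not at the trailing end. The matt back grips a fingertip (friction about 0.9).
- phone_lead (a point): Middle of the phone's leading end face, 73 mm ahead of its centre and half-way up; at the start 5 to 25 mm short of the crossbar, at fixture x 100 mm when home.
- cap: Loose yellow bottle cap, diameter 29, height 17 mm, on the base plate left (+y) of the channel. Bystander.
- nozzle: Loose brass hot-air nozzle, diameter 22, height 34 mm, upright on the base plate right (-y) of the channel. Bystander.
- driver_red: Red precision screwdriver lying on the mat, 134 mm long, 11 mm thick. Bystander.
- driver_blue: Blue precision screwdriver, same size. Bystander.
- driver_grey: Grey metal precision screwdriver, same size. Bystander.
- solvent: Clear closed bottle with white cap, diameter 64, height 170 mm, standing on the mat. Bystander.
- screw_tray: Grey divided screw tray, 75 x 100 x 18 mm. Bystander.
- spare_phone: A second, dark phone, 142 x 68 x 8 mm, flat on the mat. Bystander.
Not all that is in view belongs to the job. What is shaped like the phone but brown or green is not meant.

How it is judged:
On the way, in this order (a step that is already met when the one before it is completed fails the run):
1. the phone is pressed down on the sprung bed by the fingers, before it has reached the crossbar (value of joint bed above 0.003 m and contact force between the fingers and phone above 3 N and x of phone_lead in the frame of fixture below 0.052 m), for 0.1 s.
2. still pressed down, it has been slid under the bar and the leaf to the end stop (value of joint bed above 0.003 m and contact force between the fingers and phone above 2 N and x of phone_lead in the frame of fixture above 0.096 m), for 0.1 s.
At the end, for the whole second after the job is handed in: The phone's leading end is within 4 mm of the end stop, the phone lies flat (within 0.05 rad) and still, held down by the bent leaf spring (at least 0.05 rad) with the bed at least 2.5 mm down, and the robot has let go (x of phone_lead in the frame of fixture above 0.096 m and value of joint bed above 0.0025 m and value of joint leaf above 0.05 rad and angle between phone_back's own z axis and vertical below 0.05 rad and linear speed of phone below 0.01 m/s); the robot touches nothing.
It fails at once if the phone is lifted more than 6 mm above where it lies on the raised bed, or tipped by more than 0.15 rad (z of phone_back in the frame of fixture above 0.05 m or angle between phone_back's own z axis and vertical above 0.15 rad).
It fails at once if a bystander is moved by more than 20 mm (distance of any of cap, nozzle, driver_red, driver_blue, driver_grey, solvent, screw_tray, spare_phone from where it was at the start of the episode above 0.02 m).
It also fails if it takes over 38 s, if anything falls off the work surface, if the arm or the gripper's body presses on something with over 40 N, if the wrist force passes 120 N, or if a joint passes its speed limit or range.

## Working session

There is one attempt and no reset: what is moved stays moved. The work goes in short steps, Python scripts to look and compute and a tool call to move; the robot and the scene stay as the last step left them, time stands still between calls to the robot, and variables do not carry over. Pictures are saved under pics/ and viewed, at most 10 in all, crops included, and the job is handed in when it is done.

Besides the shell and the picture viewer there is one more tool, called after "Call:" by a JSON object that holds its "name" and its "arguments". play_rows: Moves the arm, as the interface text tells. Scaled input: -1 to 1 covers 300 mm each way for a shift and 2 pi rad each way for a turn. Its arguments: {"type":"object","properties":{"deltas":{"type":"array"}},"required":["deltas"]}

```bash
mkdir -p pics
python3 - <<'E'
from rig import sense, viewer
import cv2,numpy as np
s=sense();print({k:np.round(v,3).tolist() for k,v in s.items()})
for n in("scene","side","wrist"):
    im=viewer.capture(n);cv2.imwrite(f"pics/{n}0.png",im[:,:,::-1]);p=viewer.camera_params(n)
    print(n,{k:np.round(v,4).tolist() for k,v in p.items()})
a=[cv2.imread(f"pics/{n}0.png") for n in("scene","side")]
cv2.imwrite("pics/a.png",cv2.resize(np.hstack(a),(800,300)))
E
```

```text
{'clock': 0.0, 'joints': [1.107, 0.314, 0.045, 1.304, -0.0, 1.431], 'joint_vel': [-0.0, 0.002, 0.001, -0.001, 0.001, -0.002], 'joint_torque': [-0.002, -48.063, 29.853, 0.019, -0.0, 0.0], 'position': [0.183, 0.545, 0.208], 'orientation': [0.161, 0.987, -0.001, -0.0], 'wrist_force': [-0.654, 0.36, 0.737], 'moment': [0.004, 0.022, -0.016], 'finger_force': 0.0, 'finger_gap': 0.086}
scene {'fx': 381.5382, 'fy': 381.5382, 'cx': 258.2521, 'cy': 201.4897, 'dist_coeffs': [-0.05, 0.0, 0.0, 0.0, 0.0], 'camera_from_world': [[-0.5431, 0.8396, -0.0122, 0.2351], [-0.7072, -0.4496, 0.5457, 0.2647], [0.4527, 0.305, 0.8379, -1.3053], [0.0, 0.0, 0.0, 1.0]]}
side {'fx': 452.1194, 'fy': 452.1194, 'cx': 252.6113, 'cy': 190.8655, 'dist_coeffs': [-0.1715, 0.0, 0.0, 0.0, 0.0], 'camera_from_world': [[0.838, -0.5455, 0.0139, -0.3493], [0.3226, 0.5158, 0.7936, -0.1817], [-0.4401, -0.6606, 0.6082, -1.1556], [0.0, 0.0, 0.0, 1.0]]}
wrist {'fx': 296.6243, 'fy': 296.6243, 'cx': 250.2348, 'cy': 192.3043, 'dist_coeffs': [-0.0296, 0.0, 0.0, 0.0, 0.0], 'tool_from_camera': [[-0.0002, 0.955, 0.2967, 0.075], [1.0, 0.0002, 0.0, 0.0001], [-0.0, 0.2967, -0.955, -0.1646], [0.0, 0.0, 0.0, 1.0]]}
```

View pics/scene0.png

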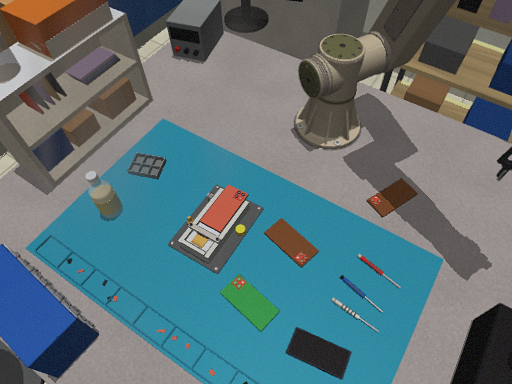

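View pics/side0.png

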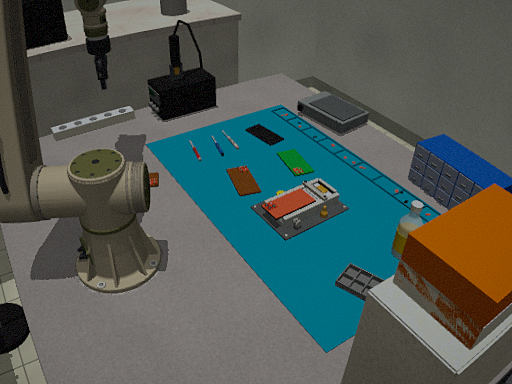

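Scene view: the candidates are coral in the fixture (222,210), brown (291,242) and (392,197), green (250,303) and dark (318,352). I choose the coral one at (222,210). Its camera bump is near (238,194), so the leading end points at the bar near (205,230). Next I'll check it in one close crop and measure.

```bash
cat > h.py <<'E'
import cv2,numpy as np
from rig import sense,viewer
def cam(n):
    p=viewer.camera_params(n);K=np.array([[p['fx'],0,p['cx']],[0,p['fy'],p['cy']],[0,0,1]]);return K,np.array(p['dist_coeffs']),np.array(p['camera_from_world'])if 'camera_from_world' in p else np.array(p['tool_from_camera'])
def rays(n,uv,pose=None):
    K,d,T=cam(n);q=cv2.undistortPoints(np.float64(uv).reshape(-1,1,2),K,d)[:,0]
    D=np.c_[q[:,0],-q[:,1],-np.ones(len(q))]
    if n=='wrist':
        from scipy.spatial.transform import Rotation as R
        W=np.eye(4);W[:3,:3]=R.from_quat(pose['orientation']).as_matrix();W[:3,3]=pose['position'];M=W@T
    else: M=np.linalg.inv(T)
    return M[:3,3],D@M[:3,:3].T
def onplane(n,uv,z,pose=None):
    o,d=rays(n,uv,pose);return o+d*((z-o[2])/d[:,2])[:,None]
def coral(im,roi):
    h=cv2.cvtColor(im,cv2.COLOR_RGB2HSV);m=(((h[...,0]<9)|(h[...,0]>174))&(h[...,1]>130)&(h[...,2]>110)).astype(np.uint8)
    k=np.zeros_like(m);x0,y0,x1,y1=roi;k[y0:y1,x0:x1]=m[y0:y1,x0:x1]
    n,l,st,c=cv2.connectedComponentsWithStats(k);return (l==1+st[1:,4].argmax()).astype(np.uint8)
E
python3 - <<'E'
from h import *
o=[]
for n,roi in(("scene",(160,170,275,280)),("side",(240,170,355,245))):
    im=cv2.imread(f"pics/{n}0.png")[:,:,::-1].copy();m=cv2.morphologyEx(coral(im,roi),cv2.MORPH_CLOSE,np.ones((5,5)))
    c=max(cv2.findContours(m,0,2)[0],key=cv2.contourArea);r=cv2.minAreaRect(c);b=cv2.approxPolyDP(cv2.convexHull(c),4,True)[:,0]
    print(n,b.tolist(),cv2.contourArea(c))
    P=onplane(n,cv2.convexHull(c)[:,0],.046)[:,:2].astype(np.float32);r=cv2.minAreaRect(P);print(r,cv2.boxPoints(r).round(3).tolist())
    x0,y0,x1,y1=roi;o.append(cv2.resize(im[y0:y1,x0:x1,::-1],(400,int(400*(y1-y0)/(x1-x0)))))
H=max(a.shape[0] for a in o);o=[cv2.copyMakeBorder(a,0,H-a.shape[0],0,0,0) for a in o]
cv2.imwrite("pics/crop1.png",np.hstack(o))
E
```

```text
scene [[229, 185], [247, 195], [219, 231], [200, 220]] 995.0
((0.48294147849082947, -0.08149269223213196), (0.1427990198135376, 0.0691317543387413), 2.0760085582733154) [[0.4099999964237213, -0.05000000074505806], [0.4129999876022339, -0.11900000274181366], [0.5559999942779541, -0.11299999803304672], [0.5529999732971191, -0.04399999976158142]]
side [[314, 199], [276, 218], [262, 206], [298, 189]] 700.5
((0.4825429916381836, -0.08448190987110138), (0.14362670481204987, 0.06975266337394714), 1.77372407913208) [[0.4099999964237213, -0.052000001072883606], [0.41200000047683716, -0.12200000137090683], [0.5550000071525574, -0.11699999868869781], [0.5529999732971191, -0.04699999839067459]]
```

View pics/crop1.png

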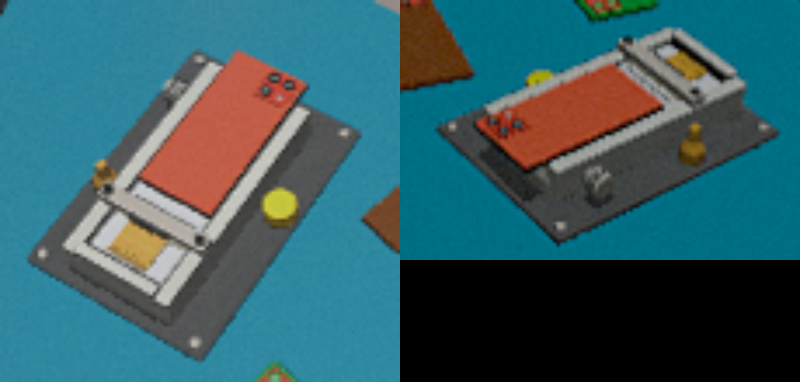

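The crop confirms the coral phone: bump at the trailing end, leading edge short of the bar. Its centre is about (0.483, -0.083) with yaw about 2°. Now moving over it.

Call:
{"name": "play_rows", "arguments": {"deltas": [-0.79,-0.835,0,0,0,-0.057,0,-0.79,-0.835,0,0,0,-0.057,0,-0.79,-0.835,0,0,0,-0.057,0,-0.79,-0.835,0,0,0,-0.057,0,-0.79,-0.835,0,0,0,-0.057,0,-0.79,-0.835,0,0,0,-0.057,0,-0.79,-0.835,0,0,0,-0.057,0]}}

```text
clock: 1.02
position: [0.3286, 0.2304, 0.2093]
orientation: [-0.015, 1.0, -0.0, 0.0]
wrist_force: [-0.5, 0.4, -0.4]
finger_gap: 0.0002
finger_force: 0.0
```

```bash
cat > go.py <<'E'
import sys
from h import *
from scipy.spatial.transform import Rotation as R
s=sense();Q=R.from_quat(s['orientation']);t=np.array([float(a) for a in sys.argv[1:4]])
print('t',s['clock'],'pos',np.round(s['position'],4),'F',np.round(s['wrist_force'],1),'toolx yaw deg',np.degrees(np.arctan2(Q.as_matrix()[1,0],Q.as_matrix()[0,0])),'toolz',Q.as_matrix()[:,2].round(3))
print('shift norm',(Q.inv().apply(t-s['position'])/.3).round(4))
E
python3 go.py .473 -.083 .15
```

```text
t 1.025 pos [0.3286 0.2304 0.2093] F [-0.5  0.4 -0.4] toolx yaw deg -178.30044456244747 toolz [ 0. -0. -1.]
shift norm [-0.45   -1.0586  0.198 ]
```

Call:
{"name": "play_rows", "arguments": {"deltas": [-0.45,-1.0,0.1,0,0,0,0,-0.45,-1.0,0.1,0,0,0,0,-0.45,-1.0,0.1,0,0,0,0,-0.45,-1.0,0.1,0,0,0,0,-0.45,-1.0,0.1,0,0,0,0,-0.45,-1.0,0.1,0,0,0,0,-0.45,-1.0,0.1,0,0,0,0,-0.45,-1.0,0.1,0,0,0,0]}}

```text
clock: 2.02
position: [0.4724, -0.0611, 0.1793]
orientation: [-0.018, 1.0, 0.0, -0.0]
wrist_force: [-0.9, 0.7, 0.3]
finger_gap: -0.0001
finger_force: 0.0
```

```bash
python3 - <<'E'
from h import *
s=sense();im=viewer.capture("wrist");cv2.imwrite("pics/w1.png",im[:,:,::-1]);np.save("w1.npy",np.r_[s['position'],s['orientation']])
print(s['clock'],np.round(s['position'],4))
m=cv2.morphologyEx(coral(im,(0,0,512,384)),cv2.MORPH_CLOSE,np.ones((9,9)))
c=max(cv2.findContours(m,0,2)[0],key=cv2.contourArea)
P=onplane("wrist",c[:,0],.046,s)[:,:2].astype(np.float32);r=cv2.minAreaRect(P);print(r,cv2.boxPoints(r).round(4).tolist())
print(cv2.approxPolyDP(cv2.convexHull(c),5,True)[:,0].tolist())
E
python3 go.py .473 -.083 .15
```

```text
2.025 [ 0.4724 -0.0611  0.1793]
((0.4836098551750183, -0.08300424367189407), (0.14199911057949066, 0.0694662481546402), 2.0417420864105225) [[0.4113999903202057, -0.05079999938607216], [0.4138999879360199, -0.12020000070333481], [0.5558000206947327, -0.1151999980211258], [0.5533000230789185, -0.04580000042915344]]
[[262, 116], [261, 232], [223, 247], [200, 247], [193, 117]]
t 2.075 pos [ 0.4725 -0.0611  0.1795] F [-1.1 -0.   0.3] toolx yaw deg -177.89739831993816 toolz [-0.     0.001 -1.   ]
shift norm [ 0.0009 -0.0732  0.0984]
```

View pics/w1.png

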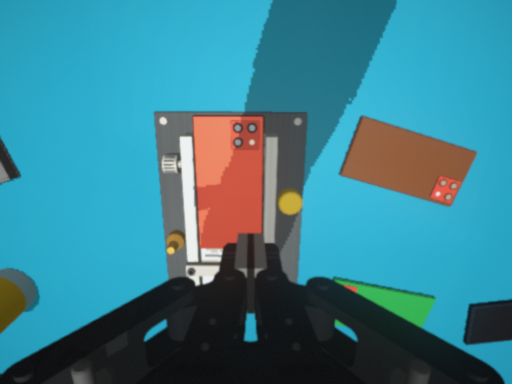

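The wrist view confirms the coral phone (corners (193,117), (262,116), (261,232)), yaw 2.04°, already aligned with the tool. Bar near row 265, cap at (290,203), nozzle at (175,240). Next: descend, then press in small steps.

```bash
python3 go.py .4785 -.0832 .06
python3 - <<'E'
from h import *
a=np.load("w1.npy");s={'position':a[:3],'orientation':a[3:]}
print(onplane("wrist",[(154,112),(307,112)],.007,s).round(4).tolist())
print('bar near edge',onplane("wrist",[(193,264)],.0515,s).round(4),'lead',onplane("wrist",[(208,248)],.046,s).round(4))
E
```

```text
t 2.075 pos [ 0.4725 -0.0611  0.1795] F [-1.1 -0.   0.3] toolx yaw deg -177.89739831993816 toolz [-0.     0.001 -1.   ]
shift norm [-0.0175 -0.0747  0.3984]
[[0.4131, -0.1694, 0.007], [0.4072, -0.0009, 0.007]]
bar near edge [[ 0.5743 -0.1216  0.0515]] lead [[ 0.5567 -0.1054  0.046 ]]
```

Call:
{"name": "play_rows", "arguments": {"deltas": [-0.0175,-0.0747,0.15,0,0,0,0,-0.0175,-0.0747,0.28,0,0,0,0,-0.0175,-0.0747,0.37,0,0,0,0,-0.0175,-0.0747,0.4,0,0,0,0,-0.0175,-0.0747,0.41,0,0,0,0,-0.0175,-0.0747,0.42,0,0,0,0,-0.0175,-0.0747,0.43,0,0,0,0,-0.0175,-0.0747,0.435,0,0,0,0]}}

```text
clock: 3.08
position: [0.4795, -0.0853, 0.0492]
orientation: [-0.017, 1.0, -0.0, 0.0]
wrist_force: [-0.1, 0.7, -0.7]
finger_gap: -0.0
finger_force: 0.0
```

Call:
{"name": "play_rows", "arguments": {"deltas": [0,-0.003,0.005,0,0,0,0,0,-0.003,0.01,0,0,0,0,0,0,0.015,0,0,0,0,0,0,0.02,0,0,0,0,0,0,0.02,0,0,0,0]}}

```text
clock: 3.7
position: [0.479, -0.085, 0.0427]
orientation: [-0.017, 1.0, 0.0, -0.0]
wrist_force: [-0.1, -0.4, -1.0]
finger_gap: 0.0002
finger_force: 0.0
```

Call:
{"name": "play_rows", "arguments": {"deltas": [0,0,0.003,0,0,0,0,0,0,0.006,0,0,0,0,0,0,0.009,0,0,0,0,0,0,0.009,0,0,0,0]}}

```text
clock: 4.2
position: [0.4791, -0.0851, 0.0401]
orientation: [-0.017, 1.0, 0.0, -0.0]
wrist_force: [-0.5, -0.8, 0.2]
finger_gap: -0.0001
finger_force: 0.0
```

No force yet. I'll check visually.

Run:
```python
from h import *
s=sense();print(np.round(s['wrist_force'],2),np.round(s['moment'],2),np.round(s['joint_torque'],2))
a=viewer.capture("side")[165:250,225:365];b=viewer.capture("scene")[160:290,150:290]
o=[cv2.resize(x,(400,int(400*x.shape[0]/x.shape[1]))) for x in(a,b)]
H=max(x.shape[0] for x in o);o=[cv2.copyMakeBorder(x,0,H-x.shape[0],0,0,0) for x in o]
cv2.imwrite("pics/c2.png",np.hstack(o)[:,:,::-1])
```

```text
[-0.47 -0.83  0.17] [-0.   -0.01  0.03] [-0.000e+00 -4.057e+01  2.500e+01 -2.000e-02 -0.000e+00  0.000e+00]
```

View pics/c2.png

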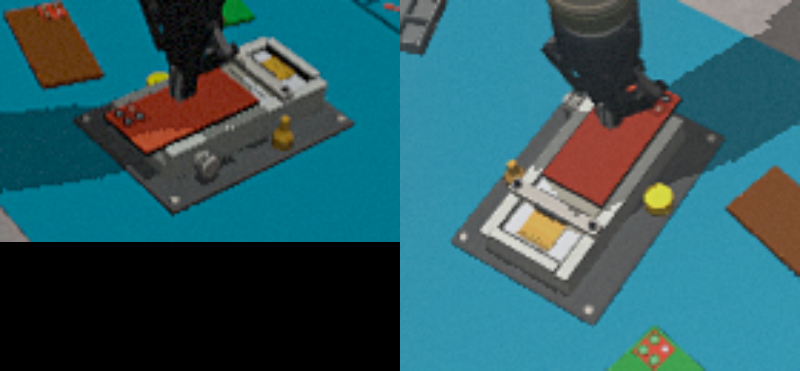

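The tip sits over the phone's middle (scene crop (612,125)), apparently still a few mm above the back. Continuing down in small steps.

Call:
{"name": "play_rows", "arguments": {"deltas": [0,0,0.004,0,0,0,0,0,0,0.008,0,0,0,0,0,0,0.008,0,0,0,0]}}

```text
clock: 4.68
position: [0.4791, -0.0851, 0.0376]
orientation: [-0.017, 1.0, 0.0, -0.0]
wrist_force: [0.3, -0.2, -0.4]
finger_gap: -0.0003
finger_force: 0.0
```

Call:
{"name": "play_rows", "arguments": {"deltas": [0,0,0.004,0,0,0,0,0,0,0.008,0,0,0,0,0,0,0.008,0,0,0,0]}}

```text
clock: 5.05
position: [0.4791, -0.0851, 0.0353]
orientation: [-0.017, 1.0, 0.0, -0.0]
wrist_force: [0.2, -0.2, 0.1]
finger_gap: -0.0001
finger_force: 0.0
```

Run:
```python
from h import *
def tri(ua,ub):
    o1,d1=rays("scene",[ua]);o2,d2=rays("side",[ub]);A=np.c_[d1[0],-d2[0]];t=np.linalg.lstsq(A,o2-o1,rcond=None)[0]
    p,q=o1+t[0]*d1[0],o2+t[1]*d2[0];return ((p+q)/2).round(4),np.linalg.norm(p-q).round(4)
# initial phone corners
S=[(229,185),(247,195),(219,231),(200,220)];D=[(262,206),(298,189)]
# order: scene trailing-right, trailing-left, lead-left, lead-right ; side hull
print([tri(a,b) for a,b in zip(S,[(276,218),(262,206),(298,189),(314,199)])])
print(sense()['position'])
K,d,T=cam("side")
def proj(n,P):
    K,d,T=cam(n);c=T@np.r_[P,1];c=np.array([c[0],-c[1],-c[2]]);return cv2.projectPoints(c.reshape(1,3),np.zeros(3),np.zeros(3),K,d)[0].ravel().round(1)
p=sense()['position'];pa=proj("side",p);pb=proj("scene",p);print(pa,pb)
o=[]
for n,u in(("side",pa),("scene",pb)):
    im=viewer.capture(n);cx,cy=map(int,u);x=cv2.resize(im[cy-25:cy+25,cx-25:cx+25],(400,400),interpolation=0)
    q=((u-[cx-25,cy-25]+.5)*8).astype(int);cv2.drawMarker(x,tuple(map(int,q)),(0,255,0),0,14,1);o.append(x)
cv2.imwrite("pics/c3.png",np.hstack(o)[:,:,::-1])
```

```text
[(array([ 0.4141, -0.1162,  0.0432]), np.float64(0.0046)), (array([ 0.413 , -0.0519,  0.0411]), np.float64(0.0018)), (array([ 0.5497, -0.0473,  0.0428]), np.float64(0.0059)), (array([ 0.5539, -0.112 ,  0.0471]), np.float64(0.0))]
[ 0.47909331 -0.08506697  0.03525874]
[287.3 205.9] [224.2 207.3]
```

View pics/c3.png

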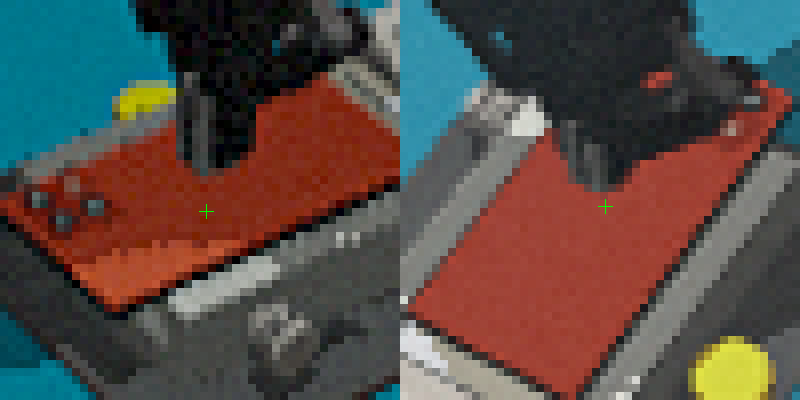

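The tip is visibly above the projected TCP (4–5 px in the side view) and laterally correct. So the real tip is roughly 10 mm higher than reported, and the back is untouched. I'll keep going down by force.

Call:
{"name": "play_rows", "arguments": {"deltas": [0,0,0.004,0,0,0,0,0,0,0.008,0,0,0,0,0,0,0.008,0,0,0,0]}}

```text
clock: 5.52
position: [0.4791, -0.0851, 0.0328]
orientation: [-0.017, 1.0, 0.0, -0.0]
wrist_force: [-0.1, 0.3, 0.3]
finger_gap: 0.0003
finger_force: 0.0
```

Call:
{"name": "play_rows", "arguments": {"deltas": [0,0,0.004,0,0,0,0,0,0,0.008,0,0,0,0,0,0,0.008,0,0,0,0]}}

```text
clock: 5.9
position: [0.4791, -0.0851, 0.0304]
orientation: [-0.017, 1.0, 0.0, -0.0]
wrist_force: [0.0, -0.9, -0.2]
finger_gap: -0.0004
finger_force: 0.0
```

Call:
{"name": "play_rows", "arguments": {"deltas": [0,0,0.004,0,0,0,0,0,0,0.008,0,0,0,0,0,0,0.008,0,0,0,0]}}

```text
clock: 6.28
position: [0.4791, -0.0851, 0.028]
orientation: [-0.017, 1.0, 0.0, -0.0]
wrist_force: [0.4, 0.5, -0.1]
finger_gap: 0.0004
finger_force: 0.0
```

Call:
{"name": "play_rows", "arguments": {"deltas": [0,0,0.004,0,0,0,0,0,0,0.008,0,0,0,0,0,0,0.008,0,0,0,0]}}

```text
clock: 6.65
position: [0.4791, -0.0851, 0.0256]
orientation: [-0.017, 1.0, 0.0, -0.0]
wrist_force: [1.0, -0.1, 0.4]
finger_gap: -0.0001
finger_force: 0.0
```

Run:
```python
from h import *
s=sense();print(np.round(s['joint_torque'],2),np.round(s['wrist_force'],2),np.round(s['joints'],4))
o=[]
for n,(cx,cy) in(("side",(287,205)),("scene",(224,207))):
    im=viewer.capture(n);o.append(cv2.resize(im[cy-25:cy+25,cx-25:cx+25],(400,400),interpolation=0))
cv2.imwrite("pics/c4.png",np.hstack(o)[:,:,::-1])
```

```text
[-0.000e+00 -4.091e+01  2.439e+01 -3.000e-02 -0.000e+00  0.000e+00] [ 1.   -0.14  0.39] [-3.410e-01  2.845e-01 -4.779e-01  8.087e-01  1.000e-04 -3.753e-01]
```

View pics/c4.png

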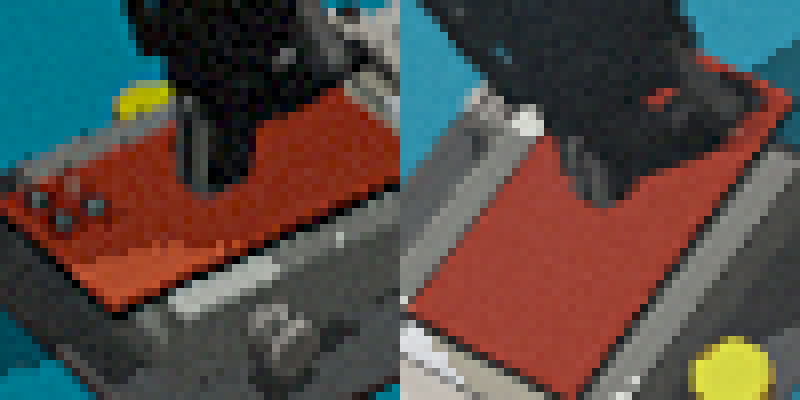

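The tip has moved 2.5 px lower in the side view and is still just short of contact (side crop (210,192)). The reported z evidently reads about 18–19 mm low, so contact should come very soon.

Call:
{"name": "play_rows", "arguments": {"deltas": [0,0,0.003,0,0,0,0,0,0,0.006,0,0,0,0,0,0,0.006,0,0,0,0]}}

```text
clock: 7.12
position: [0.4792, -0.0851, 0.0242]
orientation: [-0.017, 1.0, 0.0, 0.0]
wrist_force: [0.0, 0.2, 2.3]
finger_gap: -0.0001
finger_force: 1.3
```

Call:
{"name": "play_rows", "arguments": {"deltas": [0,0,0.003,0,0,0,0,0,0,0.006,0,0,0,0,0,0,0.006,0,0,0,0]}}

```text
clock: 7.5
position: [0.4793, -0.0851, 0.0227]
orientation: [-0.017, 1.0, -0.0, 0.0]
wrist_force: [-2.1, -0.1, 7.8]
finger_gap: 0.0001
finger_force: 3.6
```

Call:
{"name": "play_rows", "arguments": {"deltas": [0,0,0.004,0,0,0,0,0,0,0.008,0,0,0,0,0,0,0.012,0,0,0,0,0,0,0.014,0,0,0,0,0,0,0.014,0,0,0,0]}}

```text
clock: 8.12
position: [0.4793, -0.0852, 0.0191]
orientation: [-0.017, 1.0, -0.0, 0.0]
wrist_force: [-3.9, -0.1, 12.7]
finger_gap: -0.0001
finger_force: 6.3
```

Call:
{"name": "play_rows", "arguments": {"deltas": [0,0,0.004,0,0,0,0,0,0,0.007,0,0,0,0,0,0,0.009,0,0,0,0,0,0,0.009,0,0,0,0]}}

```text
clock: 8.62
position: [0.4793, -0.0852, 0.017]
orientation: [-0.017, 1.0, -0.0, 0.0]
wrist_force: [-4.7, 1.3, 17.6]
finger_gap: -0.0002
finger_force: 9.1
```

At the bottom stop with 17.6 N. Sliding now.

Call:
{"name": "play_rows", "arguments": {"deltas": [-0.008,0,0,0,0,0,0,-0.022,0,0,0,0,0,0,-0.038,0,0,0,0,0,0,-0.054,0,0,0,0,0,0,-0.07,0,0,0,0,0,0,-0.085,0,0,0,0,0,0,-0.1,0,0,0,0,0,0,-0.1,0,0,0,0,0,0]}}

```text
clock: 9.62
position: [0.5091, -0.0846, 0.0171]
orientation: [-0.017, 1.0, -0.001, 0.0]
wrist_force: [-6.3, 0.3, 17.8]
finger_gap: 0.0004
finger_force: 8.9
```

```bash
cat > ph.py <<'E'
from h import *
s=sense();print(np.round(s['position'],4),np.round(s['wrist_force'],1))
im=viewer.capture("scene");m=coral(im,(160,170,275,280))
c=max(cv2.findContours(m,0,2)[0],key=cv2.contourArea)
P=onplane("scene",c[:,0],.04)[:,:2];u=np.array([np.cos(.036),np.sin(.036)]);t=P@u;print('along min/max',t.min().round(4),t.max().round(4))
cv2.imwrite("pics/p.png",cv2.resize(im[160:290,150:290],(560,520))[:,:,::-1])
E
python3 ph.py
python3 - <<'E'
from h import *
im=cv2.imread("pics/scene0.png")[:,:,::-1].copy();m=coral(im,(160,170,275,280));c=max(cv2.findContours(m,0,2)[0],key=cv2.contourArea)
t=onplane("scene",c[:,0],.044)[:,:2]@np.array([np.cos(.036),np.sin(.036)]);print('start',t.min(),t.max())
E
```

```text
[ 0.5091 -0.0846  0.0171] [-6.3  0.3 17.8]
along min/max 0.4387 0.5641
start 0.4071702757351506 0.5502907395174632
```

The trailing end moved about 31 mm and the lead is now under the bar, with no slip. Continuing.

Call:
{"name": "play_rows", "arguments": {"deltas": [-0.008,0,0,0,0,0,0,-0.022,0,0,0,0,0,0,-0.038,0,0,0,0,0,0,-0.054,0,0,0,0,0,0,-0.07,0,0,0,0,0,0,-0.085,0,0,0,0,0,0,-0.1,0,0,0,0,0,0,-0.1,0,0,0,0,0,0]}}

```text
clock: 10.68
position: [0.5381, -0.0835, 0.0171]
orientation: [-0.017, 1.0, -0.001, -0.001]
wrist_force: [-8.2, -0.9, 18.6]
finger_gap: 0.0004
finger_force: 9.4
```

```bash
python3 ph.py
```

```text
[ 0.5381 -0.0835  0.0171] [-8.2 -0.9 18.6]
along min/max 0.4685 0.5641
```

Call:
{"name": "play_rows", "arguments": {"deltas": [-0.005,0,0,0,0,0,0,-0.01,0,0,0,0,0,0,-0.015,0,0,0,0,0,0,-0.02,0,0,0,0,0,0,-0.02,0,0,0,0,0,0]}}

```text
clock: 11.35
position: [0.5435, -0.0833, 0.0171]
orientation: [-0.017, 1.0, -0.001, -0.001]
wrist_force: [-10.7, 0.3, 19.6]
finger_gap: -0.0005
finger_force: 9.8
```

Call:
{"name": "play_rows", "arguments": {"deltas": [-0.004,0,0.002,0,0,0,0,-0.008,0,0.003,0,0,0,0,-0.012,0,0.003,0,0,0,0,-0.012,0,0.003,0,0,0,0]}}

```text
clock: 11.85
position: [0.5459, -0.0832, 0.017]
orientation: [-0.017, 1.0, -0.001, -0.002]
wrist_force: [-15.3, 0.2, 28.1]
finger_gap: -0.0
finger_force: 14.3
```

```bash
python3 ph.py
```

```text
[ 0.5459 -0.0832  0.017 ] [-15.3   0.2  28.1]
along min/max 0.4755 0.5641
```

Call:
{"name": "play_rows", "arguments": {"deltas": [-0.004,0,0,0,0,0,0,-0.007,0,0,0,0,0,0,-0.007,0,0,0,0,0,0]}}

```text
clock: 12.28
position: [0.5459, -0.0832, 0.0169]
orientation: [-0.017, 1.0, -0.001, -0.004]
wrist_force: [-19.7, -1.6, 33.2]
finger_gap: 0.0002
finger_force: 16.6
```

```bash
python3 ph.py
```

```text
[ 0.5459 -0.0832  0.0169] [-19.7  -1.6  33.2]
along min/max 0.4755 0.5641
```

View pics/p.png

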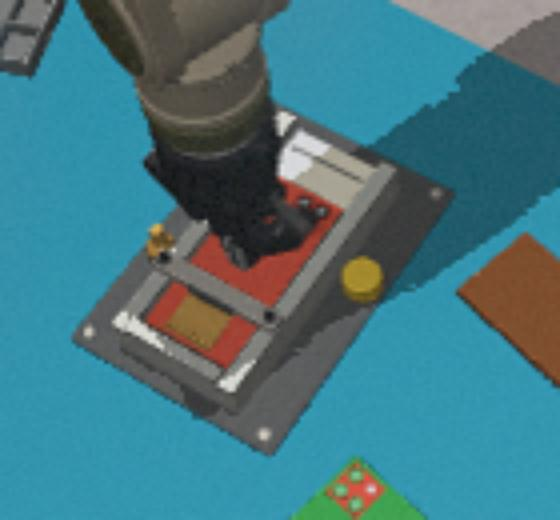

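The coral fills the window right up to the end stop (crop (150–250, 290–370)), and the slide has stalled with rising force, so the phone is home. Releasing: ease the push slightly, then lift straight up.

Call:
{"name": "play_rows", "arguments": {"deltas": [0.002,0,-0.003,0,0,0,0,0.004,0,-0.01,0,0,0,0,0.004,0,-0.02,0,0,0,0,0.004,0,-0.035,0,0,0,0,0.004,0,-0.08,0,0,0,0,0.004,0,-0.2,0,0,0,0,0.004,0,-0.35,0,0,0,0,0.004,0,-0.35,0,0,0,0]}}

```text
clock: 13.32
position: [0.5531, -0.0835, 0.1241]
orientation: [-0.017, 1.0, -0.001, 0.004]
wrist_force: [1.0, -0.6, -0.6]
finger_gap: 0.0001
finger_force: 0.0
```

```bash
python3 ph.py
```

```text
[ 0.5531 -0.0835  0.1241] [ 1.  -0.6 -0.6]
along min/max 0.4741 0.5641
```

View pics/p.png

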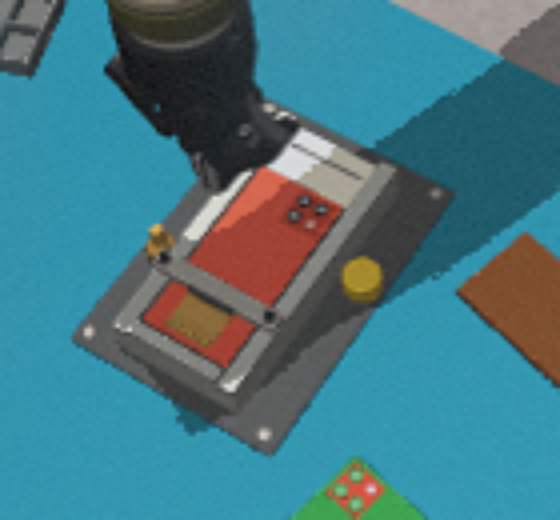

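The phone is still home under the leaf (window (145–255, 285–365) filled with coral), the bystanders are in place, and the gripper is clear with zero force.

```bash
python3 -c "
from rig import ctrl;print(ctrl.hand_in())"
```

```text
the job is handed in; nothing more can be done
None
```

I pressed the coral phone down, slid it under the bar and leaf spring to the end stop, released it there and handed the job in at about 13 s; no verdict was shown, but the last picture has it home and the gripper clear.

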